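# Stow the camp boards upright and close the end stop

## Task

Take both boards out of the slanted draining stand and stand them upright on edge in the stowage rack, in line with the salt tin that is already there: the larger board next to the tin, then the smaller one. Then push the sliding stop up until the tin and boards are packed together against the end wall and the stop's sprung face has given part of its travel, holding the row under light pressure; do not force it against its end. Leave the spoon, lighter, mug and pepper jar beside them where they are.

Things in the scene. Friction and masses are not known exactly. Their poses are not given: they have to be found in the camera images.
- rack: fixed plywood stowage rack, 210 (x) x 360 (y); origin at the centre of its underside. Floor 8 thick (top 8 above the origin); 10 high lips above the floor along its long sides, inner faces at x = +-100. End wall at the +y end: inner face at y = +165, 200 wide, top 78 above the origin. The row stands along y; the -y end is open. Its yaw varies.
- stop: aluminium sliding stop in the rack; slides along rack y only (+y closes the row), stays where left. Origin on the rack floor below its front face when unpressed: a black rubber pad, 110 wide, 8 to 60 above the floor, sprung: it can give 8 at 1.2 N per mm (bottomed at 9.6 N). Sliding the stop takes about 11 N, the row adds up to 3 N, and the force rises steadily once the row is against the end wall.
- stop_back (a point): push point on the flat back of the stop's rear plate (100 wide, 4 to 68 above the rack floor), mid-width, 36 above the rack floor, 75 behind the stop's origin (towards rack -y); axes as the rack's. The stop's front plate, 140 wide and as high, has its back 25 behind the origin.
- stand: fixed wooden draining stand, 160 (x) x 250 (y), origin at the centre of its underside; two slots at y = -45 and +45, board foot 24 above the origin. A board leans 25 degrees from vertical, its top towards the stand's -y, its width along x. The slot backs its lowest 60 and fronts its lowest 20, so it comes out along its own slant. Which board is in which slot varies.
- large_board_mid (a point): centre of the larger board: blue plastic, 170 wide (own x) x 12 thick (own y) x 115 high (own z, which points to its top edge), 0.18 kg, hanging hole of 14 in one upper corner
- small_board_mid (a point): centre of the smaller board: plywood, 130 wide (own x) x 12 thick (own y) x 95 high (own z, which points to its top edge), 0.09 kg, hanging hole of 14 in one upper corner
- large_board: the larger board again; origin at the centre of its lower edge
- small_board: the smaller board again; origin at the centre of its lower edge
- tin_mid (a point): centre of the aluminium salt tin, a loose flat box 90 wide (x) x 34 thick (y) x 72 high, 0.1 kg, standing in the rack up to 13 short of the end wall
- spoon: spoon lying down, 160 long; to be left alone; origin at the centre of its underside
- lighter: black lighter lying down, 90 x 24 x 12; to be left alone; origin at the centre of its underside
- mug: mug, 80 across, 80 high; to be left alone; origin at the centre of its underside
- pepper_jar: pepper jar, 44 across, 85 high; to be left alone; origin at the centre of its underside
Things that resemble listed ones, but are neither listed nor needed, are in the scene too. What is shaped like the small_board but white is not meant.

How it is judged:
On the way:
1. both boards stand in the rack before the row is pressed (z of large_board_mid in the frame of rack below 0.0735 m and z of small_board_mid in the frame of rack below 0.0635 m and angle between each of large_board_mid, small_board_mid's own z axis and vertical below 0.6 rad and horizontal distance between each of large_board_mid, small_board_mid and rack below 0.2 m and contact force between stop and small_board below 1 N), for 0.1 s.
At the end, for the whole second after the job is handed in: In the rack from the end wall: tin, larger board, smaller board, stop, closed up within 3 mm, on the floor, upright within 4 and square within 5 degrees, sideways within 60, 20, 40 mm of the middle line; the sprung face presses the smaller board with 2 to 8.5 N (given, not bottomed) (y of tin_mid in the frame of rack between 0.145 and 0.151 m and z of tin_mid in the frame of rack between 0.04 and 0.048 m and angle between each of tin_mid, large_board_mid, small_board_mid's own z axis and vertical below 0.07 rad and angle between the x axis of each of tin_mid, large_board_mid, small_board_mid and the x axis of rack, either way round below 0.09 rad and x of tin_mid in the frame of rack between -0.06 and 0.06 m and y of large_board_mid in the frame of rack between 0.122 and 0.128 m and z of large_board_mid in the frame of rack between 0.0615 and 0.0695 m and x of large_board_mid in the frame of rack between -0.02 and 0.02 m and y of small_board_mid in the frame of rack between 0.11 and 0.116 m and z of small_board_mid in the frame of rack between 0.0515 and 0.0595 m and x of small_board_mid in the frame of rack between -0.04 and 0.04 m and contact force between stop and small_board between 2 and 8.5 N); the robot touches nothing.
It fails at once if the stop presses the boards with more than 20 N (forced against the end of its sprung face) (contact force between stop and small_board above 20 N).
It fails at once if the spoon, lighter, mug or pepper jar is moved more than 30 mm (distance of any of spoon, lighter, mug, pepper_jar from where it was at the start of the episode above 0.03 m).
It also fails if it takes over 72 s, if anything falls off the work surface, if the arm or the gripper's body presses on something with over 40 N, if the wrist force passes 120 N, or if a joint passes its speed limit or range.

## Robot

A 7-joint arm with a two-finger parallel gripper is mounted at the origin on the work surface. World frame = base frame: x ahead of the robot, y to its left, z up, the work surface at z = 0. Lengths are in m, angles in rad, forces in N, time in s.
With the tool pointing down it reaches from about 0.4 to 0.9 m from the base axis. Payload 5.5 kg.
Tool frame: the origin (TCP) lies midway between the tips of the shut fingers; the grasp point (between the pads) lies bot.grasp_offset behind it (bot.grasp_offset is the distance from the TCP to the grasp point, in m); z points along the fingers, y is the line along which they close (so a half turn about z gives the same grasp; the last joint's range is limited). The gripper opens to 85 mm and grips with 20 to 120 N. Pads are 22 mm wide; open, the fingers measure 114 mm over their backs; the gripper's body (76 mm by 85 mm) begins 54 mm behind the grasp point. The pads swing forward as they close: fully open they stand 13 mm farther back than shut.
Start: joints at [1.436, 0.501, -0.427, 1.55, 0.221, 1.138, -0.21], TCP at [0.252, -0.599, 0.207] pointing down, gripper open.
Joint ranges: [-2.88, 2.88], [-0.31, 2.03], [-1.54, 1.56], [0.2, 2.42], [-1.41, 4.55], [0.19, 2.02], [-2.57, 2.57]. Speed limits (rad/s): [2.57, 2.57, 3.14, 3.14, 3.14, 3.14, 3.14].

## Interface

Orientations are given as a unit quaternion [x, y, z, w].
In Python, from rig import bot, grab_frame, models gives the robot as it stands.
- The arm moves only by the tool arm_command, never from a script. Its arguments are lists of equal length, an entry for each row: "slide": the shift along the tool's x, y, z normalised to -1 to 1, where 1 is 0.5 m, a list of three; "twist": the turn, a rotation vector about the tool's x, y, z normalised to -1 to 1, where 1 is 180 degrees, a list of three. A call has 1 to 20 rows; each row shifts and turns the commanded pose from where the row before left it, along the tool's axes as they then stand; what a row does not reach is not made up. A row lasts 1/10 s, in which the tool goes at most 50 mm and 8.59 degrees, less where a joint would pass 70% of its speed; a pose out of reach is approached as far as the arm can. A call with a number of a shift or a turn outside -1 to 1 is refused whole. A call with a gripper value outside its range is refused whole. "fingers" is the closure, from -1 (fully open) to 1 (shut), set as the call begins (left out, the last holds). The fingers move at their own pace and stop on an object; "force" is the grip in N (left out, the last holds). Time passes only in rows, so rows that do not move let the fingers close. It gives the time, the measured TCP pose, the force, the opening and the grip force at its end, in the units of the state.
- bot.observe(): the state, without advancing time (a new reading comes with each control period).
- grab_frame(name): name is "scene" or "top" or "wrist"; returns a dict with "color" (480x640x3 uint8, blue, green, red), "depth" (480x640 float32, m along the optical axis (not along the pixel's ray), 0 where there is no reading), "camera_matrix" (3x3 intrinsics, pixels), "R" (3x3) and "t" (3): a world point X has camera coordinates R X + t. Camera axes: x right, y down, z forward; pixel columns grow to the right and rows downward; lengths in m; the calibration is good to about 2 mm. A picture is of the moment at which its call begins.
- bot.sign_off(): hands the job in; it is judged then, once.
Trained networks look in a picture, given as the dict that the camera call returned (one of the last four; its "shot" number tells which), for a name from the list of things; names that differ only in an ending like _2 or _b are one class to them, and where a whole thing is asked for, a point or a joint stands for the part that bears it (a point fixed in the world has none). Each returns a list of dicts, best first, with "p" (0 to 1); they miss things now and then, are a little off and sometimes report something else, mostly with a low value. They report only what shows in the picture. A call takes as long as a camera call. They do not tell look-alikes from the thing itself.
- models.boxes_of(picture, query): "location" ([x, y, z] in m, in world coordinates, good to about 4 mm: the middle of the surface that is visible of it).
The state is a dict: "t": time; "q": joint angles; "dq": joint speeds; "tau": joint torques, N m; "tcp_pos": TCP position; "orientation": TCP orientation; "force": force on the tool from outside, world axes, zero at the start; "wrist_torque": the same for the moment, N m; "opening": finger opening in m; "grip_force": force on a finger pad.
Only numpy, scipy, OpenCV 4.12 (cv2) and the standard library are available. Lean on these libraries where they do the work, as an engineer would, in place of code of your own. Each camera call takes 0.05 s, during which the arm holds its last target. There are 200 camera calls.

## Working session

There is one attempt and no reset: what is moved stays moved. The work goes in short steps, Python scripts to look and compute and a tool call to move; the robot and the scene stay as the last step left them, time stands still between calls to the robot, and variables do not carry over. Pictures are saved under pics/ and viewed, at most 10 in all, crops included, and the job is handed in when it is done.

Besides the shell and the picture viewer there is one more tool, called after "Emit:" as name(argument=value, ...), one argument or row to a line, values as JSON. arm_command: Moves the arm, as the interface text tells. Scaled input: -1 to 1 covers 0.5 m each way for a shift and 180 degrees each way for a turn. Its arguments: {"type":"object","properties":{"slide":{"type":"array","items":{"type":"array","items":{"type":"number"}}},"twist":{"type":"array","items":{"type":"array","items":{"type":"number"}}},"fingers":{"type":"number"},"force":{"type":"number"}},"required":["slide","twist"]}

```bash
mkdir -p pics; ls; cat > h.py <<'E'
import numpy as np, cv2
from rig import bot, grab_frame, models
def pts(f):
    d=f["depth"];K=f["camera_matrix"];v,u=np.indices(d.shape)
    c=np.stack([(u-K[0,2])/K[0,0]*d,(v-K[1,2])/K[1,1]*d,d],-1)
    return (c-f["t"])@f["R"]   # R^T (c-t)
E
python3 - <<'E'
from h import *
print(bot.observe(), bot.grasp_offset)
for n in ("scene","top"):
    f=grab_frame(n); cv2.imwrite(f"pics/{n}0.png",f["color"]); np.savez(f"{n}0.npz",**f)
    for q in ["rack","stop","stop_back","stand","large_board","small_board","tin_mid","spoon","lighter","mug","pepper_jar"]:
        print(n,q,[(round(b["p"],2),np.round(b["location"],3).tolist()) for b in models.boxes_of(f,q)[:3]])
E
```

```text
pics
{'t': 0.0, 'q': array([ 1.43618093,  0.50183837, -0.42683401,  1.551449  ,  0.22075662,
        1.13828352, -0.2103226 ]), 'dq': array([-0.00011686, -0.00095258, -0.00139188,  0.00073424,  0.00090547,
       -0.00052494, -0.00042404]), 'tau': array([-1.83376574e-04, -5.69514084e+01, -5.81648603e+00, -2.80939633e+01,
        1.06456806e-02,  1.19285326e-02, -5.00125594e-06]), 'tcp_pos': array([ 0.25152866, -0.59856284,  0.20626952]), 'orientation': array([ 9.80277468e-01,  1.97623777e-01, -1.28569320e-04, -9.55323094e-04]), 'force': array([0.38461184, 0.28610508, 0.97588567]), 'wrist_torque': array([-0.00956761, -0.00790089, -0.0275195 ]), 'grip_force': 0.0, 'opening': 0.08553083968917216} 0.0187
scene rack [(0.8, [0.611, 0.134, 0.009])]
scene stop [(0.84, [0.613, 0.108, 0.052])]
scene stop_back [(0.91, [0.612, 0.113, 0.053]), (0.53, [0.651, -0.229, 0.104])]
scene stand [(0.76, [0.613, -0.242, 0.011]), (0.52, [0.406, 0.2, 0.015])]
scene large_board [(0.58, [0.617, -0.317, 0.106])]
scene small_board [(0.88, [0.344, -0.208, 0.016]), (0.81, [0.651, -0.23, 0.106])]
scene tin_mid [(0.66, [0.592, 0.315, 0.06])]
scene spoon [(0.72, [0.407, 0.202, 0.015]), (0.71, [0.617, -0.317, 0.109])]
scene lighter [(0.53, [0.43, 0.061, 0.012]), (0.42, [0.617, -0.317, 0.11])]
scene mug [(0.79, [0.397, 0.329, 0.052])]
scene pepper_jar [(0.93, [0.428, -0.076, 0.054])]
top rack [(0.58, [0.581, 0.181, 0.01])]
top stop [(0.83, [0.585, 0.126, 0.03])]
top stop_back [(0.33, [0.395, 0.247, 0.01])]
top stand [(0.92, [0.579, -0.184, 0.005])]
top large_board [(0.77, [0.571, -0.303, 0.097])]
top small_board [(0.64, [0.6, -0.213, 0.087]), (0.57, [0.337, -0.211, 0.011])]
top tin_mid [(0.64, [0.6, -0.216, 0.091]), (0.55, [0.573, -0.306, 0.096])]
top spoon [(0.57, [0.396, 0.247, 0.013])]
top lighter [(0.88, [0.425, 0.063, 0.013]), (0.43, [0.585, 0.125, 0.029])]
top mug [(0.49, [0.423, 0.061, 0.011])]
top pepper_jar [(0.91, [0.411, -0.069, 0.086])]
```

View pics/scene0.png

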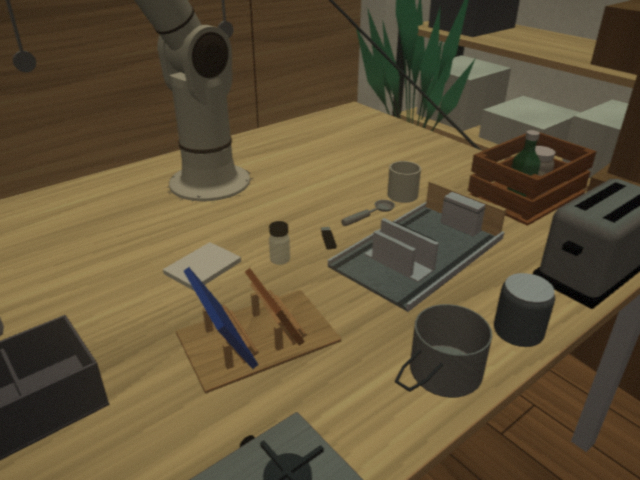

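View pics/top0.png

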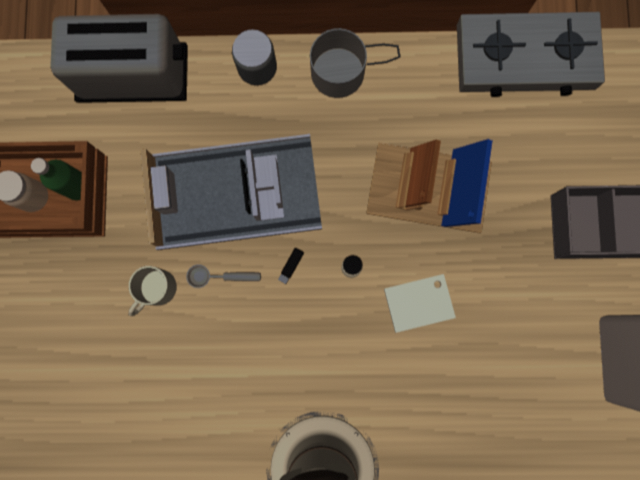

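Both views agree. The rack is at top px (235,190) with its end wall on the left and the tin against it. The stand is at (430,185), with the blue board in the right (-y) slot and the plywood board in the left. The white look-alike lies at (420,303). Next I fit the poses from depth.

```bash
cat > fit.py <<'E'
from h import *
T=dict(np.load("top0.npz"));S=dict(np.load("scene0.npz"))
def rect(P,m,name):
    p=P[m][:,:2].astype(np.float32)
    r=cv2.minAreaRect(p*1000); print(name,len(p),np.round(cv2.boxPoints(r)).tolist(),np.round(r[1]),round(r[2],2))
for n,f in(("top",T),("scene",S)):
    P=pts(f).reshape(-1,3); C=f["color"].reshape(-1,3).astype(int); ok=f["depth"].ravel()>0
    x,y,z=P.T
    tab=ok&(abs(x-.45)<.03)&(abs(y+.2)>.02)&(y>-.4)&(y<-.3); print(n,"table z",np.median(z[tab]))
    R=ok&(x>.45)&(x<.74)&(y>-.02)&(y<.42)
    rect(P,R&(z>.005)&(z<.022)&(y<.36),"rack")
    rect(P,R&(z>.066)&(z<.085)&(y>.1),"tall")
    rect(P,R&(z>.074)&(z<.09)&(y>.27),"endwalltop")
    rect(P,R&(z>.066)&(z<.0825)&(y>.24)&(y<.37),"tin+wall top")
    rect(P,R&(z>.03)&(z<.09)&(y>.0)&(y<.22),"stop")
    Q=ok&(x>.42)&(x<.76)&(y>-.42)&(y<-.06)
    b=Q&(C[:,0]>C[:,2]+40)&(z>.02)
    rect(P,Q&(z>.006)&(z<.02),"stand")
    g=Q&~b&(z>.06)&(y>-.30)
    for nm,m in(("blue",b),("small",g)):
        p=P[m]
        c=np.median(p,0)
        for _ in range(4):
            U,s,V=np.linalg.svd(p-p.mean(0),full_matrices=False); d=(p-p.mean(0))@V[2]
            p=p[abs(d)<.004]
        nn=V[2]*np.sign(V[2][2]);print(nm,len(p),"n",np.round(nn,3),"tilt",np.degrees(np.arccos(nn[2])),"c",np.round(p.mean(0),4),"zmax",np.percentile(p[:,2],99))
        e=p[p[:,2]>np.percentile(p[:,2],99)-.01]; h=np.cross(nn,[0,0,1]);h/=np.linalg.norm(h);k=p@h
        print("  along",np.round(h,3),"ext",np.percentile(k,[.5,99.5]).round(4),"top mean",e.mean(0).round(4), "plane off",(p.mean(0)@nn).round(4))
E
python3 fit.py
```

```text
top table z -0.001376223265417234
rack 11116 [[448.0, 358.0], [451.0, -16.0], [739.0, -14.0], [736.0, 361.0]] [288. 374.] 0.45
tall 1863 [[458.0, 104.0], [656.0, 100.0], [662.0, 375.0], [463.0, 379.0]] [275. 199.] 88.79
endwalltop 1175 [[463.0, 353.0], [468.0, 301.0], [667.0, 324.0], [661.0, 375.0]] [200.  52.] 6.5
tin+wall top 1309 [[461.0, 355.0], [466.0, 301.0], [666.0, 321.0], [661.0, 374.0]] [201.  54.] 5.47
stop 1142 [[515.0, 153.0], [524.0, 78.0], [664.0, 95.0], [655.0, 170.0]] [141.  75.] 6.86
stand 2080 [[419.0, -92.0], [459.0, -427.0], [784.0, -389.0], [743.0, -53.0]] [327. 338.] 6.82
blue 2415 n [0.162 0.887 0.433] tilt 64.37087187696069 c [ 0.5769 -0.2999  0.0879] zmax 0.13096191126917278
  along [ 0.984 -0.18   0.   ] ext [0.5386 0.7048] top mean [ 0.5735 -0.3186  0.1265] plane off -0.1344
small 166 n [0.148 0.799 0.583] tilt 54.373344993849386 c [ 0.6038 -0.2143  0.09  ] zmax 0.09755368182555635
  along [ 0.983 -0.183  0.   ] ext [0.5651 0.6951] top mean [ 0.5945 -0.2134  0.0914] plane off -0.0292
scene table z -0.0002442608220092546
rack 6857 [[448.0, -3.0], [714.0, -1
[... 256 characters left out ...]
91 [[465.0, 354.0], [472.0, 297.0], [670.0, 320.0], [663.0, 377.0]] [199.  57.] 6.82
stop 2034 [[516.0, 155.0], [525.0, 74.0], [667.0, 90.0], [658.0, 171.0]] [143.  81.] 6.42
stand 5986 [[376.0, -325.0], [648.0, -375.0], [697.0, -109.0], [425.0, -59.0]] [271. 277.] 79.62
blue 424 n [-0.084 -0.444  0.892] tilt 26.854920820098634 c [ 0.5829 -0.3258  0.1279] zmax 0.13124656294865397
  along [-0.983  0.186  0.   ] ext [-0.7071 -0.5438] top mean [ 0.5829 -0.3258  0.1279] plane off 0.2098
small 91 n [-0.036  0.055  0.998] tilt 3.7728520770015908 c [ 0.5226 -0.1679  0.0854] zmax 0.09750877907302455
  along [ 0.832  0.555 -0.   ] ext [0.2567 0.4291] top mean [ 0.6125 -0.2589  0.0937] plane off 0.057
```

```bash
cat > plan.py <<'E'
from h import *
from scipy.spatial.transform import Rotation as Ro
def frame(yaw,tilt):  # tool x along yaw, tool top leaning to -y of that frame by tilt
    xs=np.array([np.cos(yaw),np.sin(yaw),0]);ys=np.array([-xs[1],xs[0],0])
    z=-(np.cos(tilt)*np.array([0,0,1])-np.sin(tilt)*ys)
    return Ro.from_matrix(np.c_[xs,np.cross(z,xs),z])
def plan(pos,R,order="ST"):
    s=bot.observe();R0=Ro.from_quat(s["orientation"]);d=np.array(pos)-s["tcp_pos"]
    w=(R0.inv()*R).as_rotvec()/np.pi
    sl=(R0 if order=="ST" else R).inv().apply(d)/.5
    ns=int(np.ceil(np.linalg.norm(d)/.048));nt=int(np.ceil(np.linalg.norm(w)*180/8.3))
    print("t",s["t"],"tcp",s["tcp_pos"].round(4),"F",s["force"].round(1),"open",round(s["opening"],4),"grip",round(s["grip_force"],1))
    print(order,"slide tot",sl.round(4),"/",ns,"=",(sl/max(ns,1)).round(4)," twist tot",w.round(4),"/",nt,"=",(w/max(nt,1)).round(4))
D=np.pi/180
YS=-10.4*D; S=frame(YS,25*D); u=-S.as_matrix()[:,2]
LT=np.array([.5723,-.3251,.1285])          # large top mid
ST=LT-.115*u+.09*np.array([-np.sin(YS),np.cos(YS),0])+.095*u
YR=6.6*D; RK=frame(YR,0); O=np.array([.583,.185,0])
def rack(x,y,z): return O+[x*np.cos(YR)-y*np.sin(YR),x*np.sin(YR)+y*np.cos(YR),z]
def inrack(p):
    d=np.array(p)-O; return np.array([d[0]*np.cos(YR)+d[1]*np.sin(YR),-d[0]*np.sin(YR)+d[1]*np.cos(YR),d[2]])
E
python3 -c "
from plan import *
print(u,ST)
plan(LT+.07*u,S)"
```

```text
[-0.07629069 -0.41567527  0.90630779] [ 0.59007254 -0.22826506  0.11037384]
t 1.2 tcp [ 0.2518 -0.5992  0.2073] F [-0.8  0.1 -0.4] open 0.0856 grip 0.0
ST slide tot [ 0.7709 -0.2076  0.0308] / 9 = [ 0.0857 -0.0231  0.0034]  twist tot [0.135  0.0402 0.1814] / 5 = [0.027  0.008  0.0363]
```

Emit:
arm_command(
  slide=[
    [0.0857, -0.0231, 0.0034],
    [0.0857, -0.0231, 0.0034],
    [0.0857, -0.0231, 0.0034],
    [0.0857, -0.0231, 0.0034],
    [0.0857, -0.0231, 0.0034],
    [0.0857, -0.0231, 0.0034],
    [0.0857, -0.0231, 0.0034],
    [0.0857, -0.0231, 0.0034],
    [0.0857, -0.0231, 0.0034],
    [0, 0, 0],
    [0, 0, 0],
    [0, 0, 0],
    [0, 0, 0],
    [0, 0, 0],
    [0, 0, 0],
    [0, 0, 0],
    [0, 0, 0],
  ],
  twist=[
    [0, 0, 0],
    [0, 0, 0],
    [0, 0, 0],
    [0, 0, 0],
    [0, 0, 0],
    [0, 0, 0],
    [0, 0, 0],
    [0, 0, 0],
    [0, 0, 0],
    [0.027, 0.008, 0.0363],
    [0.027, 0.008, 0.0363],
    [0.027, 0.008, 0.0363],
    [0.027, 0.008, 0.0363],
    [0.027, 0.008, 0.0363],
    [0, 0, 0],
    [0, 0, 0],
    [0, 0, 0],
  ],
  fingers=-1,
)

```text
t: 2.9
tcp_pos: [0.5682, -0.3522, 0.1928]
orientation: [0.973, -0.086, 0.02, -0.215]
force: [0.1, 0.4, 0.1]
opening: 0.0854
grip_force: 0.0
```

```bash
cat > look.py <<'E'
from plan import *
import sys
f=grab_frame("wrist"); cv2.imwrite(f"pics/{sys.argv[1]}.png",f["color"]); np.savez(f"{sys.argv[1]}.npz",**f)
E
python3 look.py w1; python3 - <<'E'
from plan import *
plan(LT-.0367*u,S)
f=dict(np.load("w1.npz"));P=pts(f).reshape(-1,3);C=f["color"].reshape(-1,3).astype(int);ok=f["depth"].ravel()>0
M=S.as_matrix();L=(P-LT)@M  # board coords: x along, y thickness, z down from top mid
b=ok&(C[:,0]>C[:,2]+40)&(abs(L[:,0])<.12)&(abs(L[:,1])<.04)&(L[:,2]<.05)&(L[:,2]>-.03)
print(b.sum());print(np.percentile(L[b],[1,5,25,50,75,95,99],axis=0).round(4))
E
```

```text
t 2.95 tcp [ 0.5684 -0.352   0.1931] F [ 0.3 -0.2  0.2] open 0.0856 grip 0.0
ST slide tot [-0.0018  0.0052  0.2134] / 3 = [-0.0006  0.0017  0.0711]  twist tot [0.0002 0.0003 0.0015] / 1 = [0.0002 0.0003 0.0015]
3835
[[-0.0807 -0.0044 -0.0017]
 [-0.072  -0.0041 -0.0012]
 [-0.031  -0.0018 -0.0006]
 [ 0.0145  0.001  -0.0001]
 [ 0.0531  0.0038  0.0003]
 [ 0.0806  0.006   0.001 ]
 [ 0.0855  0.0066  0.0014]]
```

View pics/w1.png

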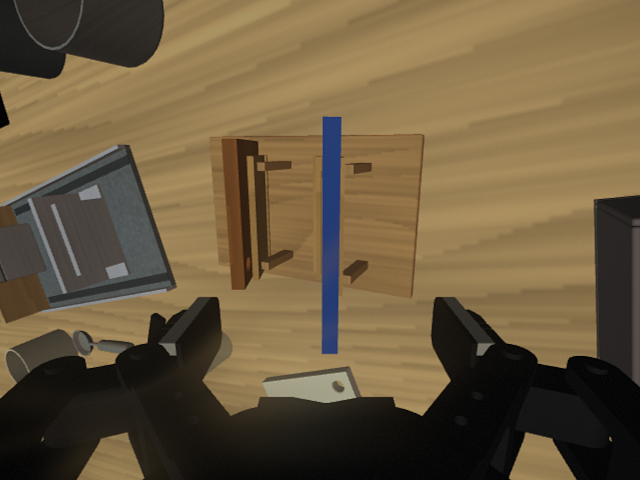

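The wrist view shows the blue board edge-on at px (331,117–353), midway between the fingers and within 1 mm of the estimate. I descend and grip.

Emit:
arm_command(
  slide=[
    [0, 0.0035, 0.06],
    [0, 0.0035, 0.06],
    [0, 0, 0.05],
    [0, 0, 0.04],
    [0, 0, 0],
  ],
  twist=[
    [0, 0, 0.0015],
    [0, 0, 0],
    [0, 0, 0],
    [0, 0, 0],
    [0, 0, 0],
  ],
)

```text
t: 3.45
tcp_pos: [0.5739, -0.3089, 0.0937]
orientation: [0.972, -0.088, 0.017, -0.217]
force: [0.0, -0.0, -0.4]
opening: 0.0856
grip_force: 0.0
```

Emit:
arm_command(
  slide=[
    [0, 0, 0],
    [0, 0, 0],
    [0, 0, 0],
    [0, 0, 0],
    [0, 0, 0],
    [0, 0, 0],
    [0, 0, 0],
  ],
  twist=[
    [0, 0, 0],
    [0, 0, 0],
    [0, 0, 0],
    [0, 0, 0],
    [0, 0, 0],
    [0, 0, 0],
    [0, 0, 0],
  ],
  fingers=1,
  force=40,
)

```text
t: 4.15
tcp_pos: [0.5751, -0.3128, 0.0969]
orientation: [0.972, -0.09, 0.019, -0.216]
force: [-2.0, 2.3, 5.9]
opening: 0.011
grip_force: 42.3
```

```bash
python3 - <<'E'
from plan import *
f=dict(np.load("w1.npz"));P=pts(f).reshape(-1,3);C=f["color"].reshape(-1,3).astype(int);ok=f["depth"].ravel()>0
M=S.as_matrix();L=(P-ST)@M
b=ok&(C[:,0]<C[:,2])&(abs(L[:,0])<.08)&(abs(L[:,1])<.03)&(abs(L[:,2])<.012)
print(b.sum());print(np.percentile(L[b],[1,5,25,50,75,95,99],axis=0).round(4))
plan(LT-.0367*u,S)
E
```

```text
2626
[[-0.0535 -0.0045 -0.0017]
 [-0.0471 -0.0039 -0.0012]
 [-0.0178 -0.001  -0.0005]
 [ 0.0157  0.0027  0.    ]
 [ 0.0469  0.0064  0.0008]
 [ 0.0692  0.0074  0.0085]
 [ 0.0737  0.0076  0.0115]]
t 4.15 tcp [ 0.5751 -0.3128  0.0969] F [-2.   2.3  5.9] open 0.011 grip 42.3
ST slide tot [-0.001  -0.0038  0.0054] / 1 = [-0.001  -0.0038  0.0054]  twist tot [-0.0004  0.     -0.0013] / 1 = [-0.0004  0.     -0.0013]
```

Emit:
arm_command(
  slide=[
    [0, 0, -0.03],
    [0, 0, -0.06],
    [0, 0, -0.08],
    [0, 0, -0.09],
    [0, 0, -0.06],
    [0, 0, 0],
    [0, 0, 0],
  ],
  twist=[
    [0, 0, 0],
    [0, 0, 0],
    [0, 0, 0],
    [0, 0, 0],
    [0, 0, 0],
    [0, 0, 0],
    [0, 0, 0],
  ],
)

```text
t: 4.85
tcp_pos: [0.562, -0.381, 0.2407]
orientation: [0.972, -0.091, 0.019, -0.215]
force: [-0.4, 0.7, -3.0]
opening: 0.0108
grip_force: 41.4
```

```bash
python3 -c "
from plan import *
plan(rack(0,.06,.24),RK,'TS')"
```

```text
t 4.85 tcp [ 0.562  -0.381   0.2407] F [-0.4  0.7 -3. ] open 0.0108 grip 41.4
TS slide tot [ 0.1718 -1.2396  0.0014] / 14 = [ 0.0123 -0.0885  0.0001]  twist tot [-0.1374 -0.0203 -0.0948] / 4 = [-0.0344 -0.0051 -0.0237]
```

Emit:
arm_command(
  slide=[
    [0, 0, 0],
    [0, 0, 0],
    [0, 0, 0],
    [0, 0, 0],
    [0.0123, -0.0885, 0],
    [0.0123, -0.0885, 0],
    [0.0123, -0.0885, 0],
    [0.0123, -0.0885, 0],
    [0.0123, -0.0885, 0],
    [0.0123, -0.0885, 0],
    [0.0123, -0.0885, 0],
    [0.0123, -0.0885, 0],
    [0.0123, -0.0885, 0],
    [0.0123, -0.0885, 0],
    [0.0123, -0.0885, 0],
    [0.0123, -0.0885, 0],
    [0.0123, -0.0885, 0],
    [0.0123, -0.0885, 0],
    [0, 0, 0],
    [0, 0, 0],
  ],
  twist=[
    [-0.0344, -0.0051, -0.0237],
    [-0.0344, -0.0051, -0.0237],
    [-0.0344, -0.0051, -0.0237],
    [-0.0344, -0.0051, -0.0237],
    [0, 0, 0],
    [0, 0, 0],
    [0, 0, 0],
    [0, 0, 0],
    [0, 0, 0],
    [0, 0, 0],
    [0, 0, 0],
    [0, 0, 0],
    [0, 0, 0],
    [0, 0, 0],
    [0, 0, 0],
    [0, 0, 0],
    [0, 0, 0],
    [0, 0, 0],
    [0, 0, 0],
    [0, 0, 0],
  ],
)

```text
t: 6.85
tcp_pos: [0.5733, 0.2474, 0.2389]
orientation: [0.998, 0.061, -0.002, -0.0]
force: [0.5, -1.1, -1.6]
opening: 0.0101
grip_force: 41.3
```

```bash
python3 look.py w2; python3 -c "
from plan import *
plan(rack(0,.103,.12),RK,'TS')"
```

```text
t 6.9 tcp [0.5743 0.2451 0.239 ] F [ 1.1 -0.1 -1.7] open 0.0109 grip 41.3
TS slide tot [ 0.0035 -0.0845  0.2381] / 3 = [ 0.0012 -0.0282  0.0794]  twist tot [0.0001 0.0014 0.001 ] / 1 = [0.0001 0.0014 0.001 ]
```

View pics/w2.png

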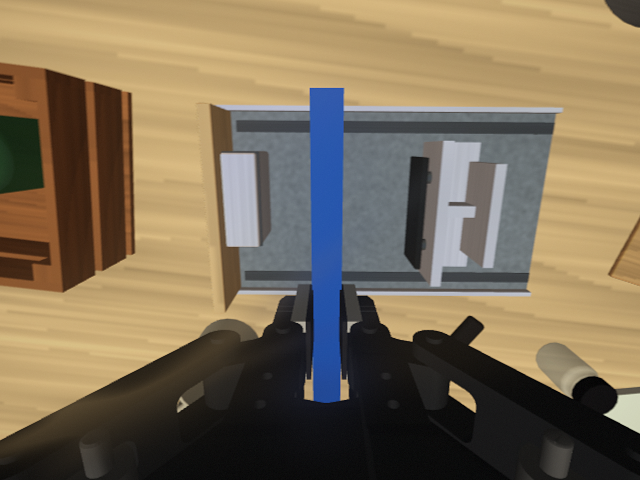

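The board is held vertical at px col 327, parallel to the end wall at col 220. The tin's face is at col ~265 and the black pad at col 415. I refine the rack pose from this depth.

```bash
python3 - <<'E'
from plan import *
f=dict(np.load("w2.npz"));P=pts(f).reshape(-1,3);ok=f["depth"].ravel()>0
L=np.array([inrack(p) for p in P]); 
def line(m,ax,name):  # fit ax = a*other+b at medians
    l=L[m];o=1-ax
    a,b=np.polyfit(l[:,o],l[:,ax],1);r=l[:,ax]-np.polyval((a,b),l[:,o]);k=abs(r)<.006
    a,b=np.polyfit(l[k,o],l[k,ax],1);print(name,m.sum(),"slope deg",round(np.degrees(a),2),"at0",round(b,4),"z",np.median(l[:,2]).round(4))
x,y,z=L.T
fl=ok&(abs(x)<.06)&(y>.02)&(y<.09)&(z<.03);print("floor z",np.median(z[fl]))
line(ok&(abs(x)<.09)&(abs(y-.165)<.012)&(z>.03)&(z<.06),1,"wall inner")
line(ok&(abs(x)<.09)&(abs(y-.17)<.02)&(z>.073)&(z<.085),1,"wall top")
line(ok&(abs(x-.105)<.02)&(abs(y)<.15)&(z>.0135)&(z<.03),0,"lip+")
line(ok&(abs(x+.105)<.02)&(abs(y)<.15)&(z>.0135)&(z<.03),0,"lip-")
line(ok&(abs(x)<.06)&(y>.1)&(y<.145)&(z>.02)&(z<.065),1,"tin face")
t=ok&(abs(x)<.08)&(y>.1)&(y<.158)&(z>.072)&(z<.09);print("tin top",np.percentile(L[t],[2,98],axis=0).round(4))
line(ok&(abs(x)<.06)&(y<.0)&(y>-.045)&(z>.02)&(z<.06),1,"pad face")
s=ok&(abs(x)<.09)&(y>-.12)&(y<.02)&(z>.07)&(z<.085);print("stop top",np.percentile(L[s],[1,99],axis=0).round(4))
E
```

```text
floor z 0.008218277117755357
wall inner 709 slope deg 0.07 at0 0.1653 z 0.048
wall top 3534 slope deg -0.37 at0 0.1683 z 0.0783
lip+ 1443 slope deg -0.07 at0 0.1035 z 0.0183
lip- 1045 slope deg -0.07 at0 -0.1006 z 0.0178
tin face 661 slope deg 0.15 at0 0.1262 z 0.0445
tin top [[-0.0259  0.1273  0.076 ]
 [ 0.0583  0.1573  0.0816]]
pad face 1795 slope deg 1.89 at0 -0.0379 z 0.0463
stop top [[-0.0657 -0.1011  0.0703]
 [ 0.0692 -0.0411  0.0778]]
```

Emit:
arm_command(
  slide=[
    [0.004, -0.0345, 0],
    [0, -0.0345, 0],
    [0, -0.0335, 0.03],
    [0, 0, 0.06],
    [0, 0, 0.06],
    [0, 0, 0.06],
    [0, 0, 0.05],
    [0, 0, 0.03],
    [0, 0, 0],
    [0, 0, 0],
  ],
  twist=[
    [0, 0.0014, 0.001],
    [0, 0, 0],
    [0, 0, 0],
    [0, 0, 0],
    [0, 0, 0],
    [0, 0, 0],
    [0, 0, 0],
    [0, 0, 0],
    [0, 0, 0],
    [0, 0, 0],
  ],
)

```text
t: 7.9
tcp_pos: [0.5729, 0.2969, 0.0967]
orientation: [0.998, 0.057, 0.002, -0.001]
force: [0.2, 0.3, -0.6]
opening: 0.0109
grip_force: 41.3
```

```bash
python3 -c "
from plan import *
print(inrack(bot.observe()['tcp_pos']))
plan(rack(0,.112,.089),RK,'TS')"
```

```text
[0.00286197 0.11232237 0.09671131]
t 7.9 tcp [0.5729 0.2969 0.0967] F [ 0.2  0.3 -0.6] open 0.0109 grip 41.3
TS slide tot [-0.0057  0.0006  0.0154] / 1 = [-0.0057  0.0006  0.0154]  twist tot [-0.0005 -0.0013 -0.0007] / 1 = [-0.0005 -0.0013 -0.0007]
```

Emit:
arm_command(
  slide=[
    [0, 0, 0.006],
    [0, 0, 0.005],
    [0, 0, 0.004],
    [0, 0, 0],
    [0, 0, 0],
  ],
  twist=[
    [0, 0, 0],
    [0, 0, 0],
    [0, 0, 0],
    [0, 0, 0],
    [0, 0, 0],
  ],
)

```text
t: 8.4
tcp_pos: [0.5734, 0.297, 0.0893]
orientation: [0.998, 0.057, 0.003, -0.001]
force: [1.8, 0.3, 0.6]
opening: 0.0107
grip_force: 41.7
```

Emit:
arm_command(
  slide=[
    [0, 0, 0.002],
    [0, 0, 0.001],
    [0, 0, 0],
  ],
  twist=[
    [0, 0, 0],
    [0, 0, 0],
    [0, 0, 0],
  ],
)

```text
t: 8.7
tcp_pos: [0.5737, 0.2976, 0.0891]
orientation: [0.998, 0.057, 0.003, -0.001]
force: [0.4, -0.4, 8.2]
opening: 0.0108
grip_force: 42.6
```

Emit:
arm_command(
  slide=[
    [0, 0, 0],
    [0, 0, 0],
    [0, 0, 0],
    [0, 0, 0],
    [0, 0, 0],
  ],
  twist=[
    [0, 0, 0],
    [0, 0, 0],
    [0, 0, 0],
    [0, 0, 0],
    [0, 0, 0],
  ],
  fingers=0.2,
)

```text
t: 9.2
tcp_pos: [0.5724, 0.2966, 0.0868]
orientation: [0.998, 0.057, 0.002, -0.001]
force: [0.7, -0.4, -0.5]
opening: 0.0341
grip_force: 0.0
```

Emit:
arm_command(
  slide=[
    [0, 0, -0.02],
    [0, 0, -0.05],
    [0, 0, -0.09],
    [0, 0, -0.09],
    [0, 0, -0.09],
    [0, 0, 0],
    [0, 0, 0],
  ],
  twist=[
    [0, 0, 0],
    [0, 0, 0],
    [0, 0, 0],
    [0, 0, 0],
    [0, 0, 0],
    [0, 0, 0],
    [0, 0, 0],
  ],
)

```text
t: 9.9
tcp_pos: [0.5727, 0.2971, 0.2594]
orientation: [0.998, 0.057, 0.004, -0.001]
force: [-0.5, -0.8, -0.6]
opening: 0.0342
grip_force: 0.0
```

```bash
sed -i 's/^YR=/ST=ST+.010*S.as_matrix()[:,0]+.0015*S.as_matrix()[:,1]\nYR=/' plan.py; python3 look.py w3; python3 - <<'E'
from plan import *
f=dict(np.load("w3.npz"));P=pts(f).reshape(-1,3);C=f["color"].reshape(-1,3).astype(int);ok=f["depth"].ravel()>0
b=ok&(C[:,0]>C[:,2]+40);L=np.array([inrack(p) for p in P[b]]);L=L[abs(L[:,1]-.11)<.03]
print(np.percentile(L,[2,50,98],axis=0).round(4)); t=L[L[:,2]>.118];print("top",np.percentile(t,[2,50,98],axis=0).round(4),np.degrees(np.polyfit(t[:,0],t[:,1],1)[0]))
plan(ST+.09*u,S,"ST")
E
```

```text
[[-0.0766  0.1096  0.0079]
 [ 0.0155  0.1155  0.1232]
 [ 0.0876  0.1251  0.1247]]
top [[-0.0755  0.1097  0.1218]
 [ 0.0144  0.1151  0.1233]
 [ 0.0875  0.1207  0.1247]] -0.04778450406724362
t 9.95 tcp [0.5719 0.2962 0.2575] F [-0.2 -0.3 -1.4] open 0.0343 grip 0.0
ST slide tot [-0.0867  1.1277  0.131 ] / 12 = [-0.0072  0.094   0.0109]  twist tot [0.1374 0.0192 0.0926] / 4 = [0.0344 0.0048 0.0232]
```

Emit:
arm_command(
  slide=[
    [-0.0072, 0.094, 0.0109],
    [-0.0072, 0.094, 0.0109],
    [-0.0072, 0.094, 0.0109],
    [-0.0072, 0.094, 0.0109],
    [-0.0072, 0.094, 0.0109],
    [-0.0072, 0.094, 0.0109],
    [-0.0072, 0.094, 0.0109],
    [-0.0072, 0.094, 0.0109],
    [-0.0072, 0.094, 0.0109],
    [-0.0072, 0.094, 0.0109],
    [-0.0072, 0.094, 0.0109],
    [-0.0072, 0.094, 0.0109],
    [0, 0, 0],
    [0, 0, 0],
    [0, 0, 0],
    [0, 0, 0],
    [0, 0, 0],
    [0, 0, 0],
  ],
  twist=[
    [0, 0, 0],
    [0, 0, 0],
    [0, 0, 0],
    [0, 0, 0],
    [0, 0, 0],
    [0, 0, 0],
    [0, 0, 0],
    [0, 0, 0],
    [0, 0, 0],
    [0, 0, 0],
    [0, 0, 0],
    [0, 0, 0],
    [0.0344, 0.0048, 0.0232],
    [0.0344, 0.0048, 0.0232],
    [0.0344, 0.0048, 0.0232],
    [0.0344, 0.0048, 0.0232],
    [0, 0, 0],
    [0, 0, 0],
  ],
  fingers=-0.6,
)

```text
t: 11.75
tcp_pos: [0.5918, -0.2687, 0.1889]
orientation: [0.972, -0.089, 0.018, -0.216]
force: [-0.2, 0.5, -0.4]
opening: 0.0685
grip_force: 0.0
```

```bash
python3 look.py w4; python3 - <<'E'
from plan import *
f=dict(np.load("w4.npz"));P=pts(f).reshape(-1,3);ok=f["depth"].ravel()>0
M=S.as_matrix();L=(P-ST)@M
b=ok&(abs(L[:,0])<.08)&(abs(L[:,1])<.03)&(abs(L[:,2])<.004)
print(b.sum());print(np.percentile(L[b],[1,5,25,50,75,95,99],axis=0).round(4))
plan(ST-.041*u,S)
E
```

```text
2728
[[-0.0634 -0.0061 -0.0017]
 [-0.0567 -0.0057 -0.0012]
 [-0.0268 -0.0032 -0.0006]
 [ 0.0078 -0.0002 -0.0001]
 [ 0.0374  0.0028  0.0003]
 [ 0.0597  0.0051  0.001 ]
 [ 0.0644  0.0057  0.0014]]
t 11.8 tcp [ 0.5929 -0.267   0.1902] F [ 0.5  0.4 -0.2] open 0.0682 grip 0.0
ST slide tot [0.001  0.0026 0.2584] / 3 = [0.0003 0.0009 0.0861]  twist tot [-0.0002  0.0008  0.0006] / 1 = [-0.0002  0.0008  0.0006]
```

View pics/w4.png

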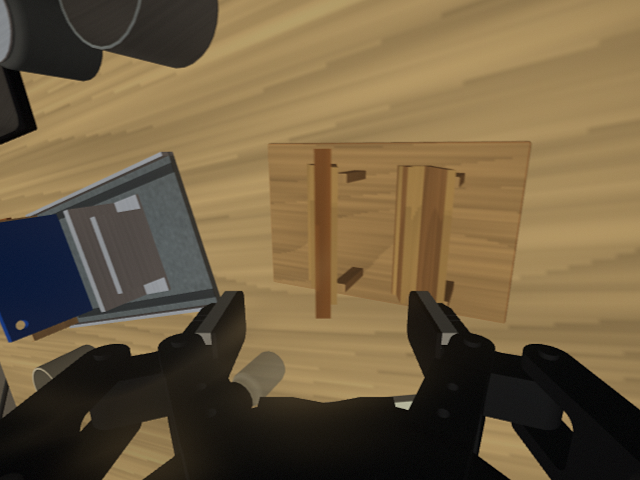

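The small board is centred at px (323,150–318). The slot back rises to 35 mm below its top, so I grip it higher, with the TCP 33 mm below the top edge.

Emit:
arm_command(
  slide=[
    [0, 0.0026, 0.07],
    [0, 0, 0.07],
    [0, 0, 0.06],
    [0, 0, 0.042],
    [0, 0, 0],
    [0, 0, 0],
  ],
  twist=[
    [0, 0, 0],
    [0, 0, 0],
    [0, 0, 0],
    [0, 0, 0],
    [0, 0, 0],
    [0, 0, 0],
  ],
)

```text
t: 12.4
tcp_pos: [0.603, -0.2175, 0.0819]
orientation: [0.972, -0.087, 0.019, -0.216]
force: [1.3, -0.0, 0.6]
opening: 0.0683
grip_force: 0.0
```

Emit:
arm_command(
  slide=[
    [0, 0, 0],
    [0, 0, 0],
    [0, 0, 0],
    [0, 0, 0],
    [0, 0, 0],
    [0, 0, 0],
    [0, 0, 0],
  ],
  twist=[
    [0, 0, 0],
    [0, 0, 0],
    [0, 0, 0],
    [0, 0, 0],
    [0, 0, 0],
    [0, 0, 0],
    [0, 0, 0],
  ],
  fingers=1,
  force=35,
)

```text
t: 13.1
tcp_pos: [0.6028, -0.2189, 0.0823]
orientation: [0.972, -0.089, 0.02, -0.216]
force: [-1.4, 0.8, 6.8]
opening: 0.0105
grip_force: 36.1
```

```bash
python3 -c "
from plan import *
plan(ST-.033*u,S)"
```

```text
t 13.1 tcp [ 0.6028 -0.2189  0.0823] F [-1.4  0.8  6.8] open 0.0105 grip 36.1
ST slide tot [-0.0016  0.0002  0.0054] / 1 = [-0.0016  0.0002  0.0054]  twist tot [-0.0006 -0.0002 -0.    ] / 1 = [-0.0006 -0.0002 -0.    ]
```

Emit:
arm_command(
  slide=[
    [0, 0, -0.03],
    [0, 0, -0.06],
    [0, 0, -0.08],
    [0, 0, -0.09],
    [0, 0, -0.06],
    [0, 0, 0],
    [0, 0, 0],
  ],
  twist=[
    [0, 0, 0],
    [0, 0, 0],
    [0, 0, 0],
    [0, 0, 0],
    [0, 0, 0],
    [0, 0, 0],
    [0, 0, 0],
  ],
)

```text
t: 13.8
tcp_pos: [0.5897, -0.2874, 0.2266]
orientation: [0.972, -0.089, 0.02, -0.215]
force: [-0.3, -0.1, -2.1]
opening: 0.0105
grip_force: 35.4
```

```bash
python3 -c "
from plan import *
plan(rack(0,.062,.24),RK,'TS')"
```

```text
t 13.8 tcp [ 0.5897 -0.2874  0.2266] F [-0.3 -0.1 -2.1] open 0.0105 grip 35.4
TS slide tot [ 0.0953 -1.0642 -0.0268] / 12 = [ 0.0079 -0.0887 -0.0022]  twist tot [-0.1375 -0.0209 -0.0935] / 4 = [-0.0344 -0.0052 -0.0234]
```

Emit:
arm_command(
  slide=[
    [0, 0, 0],
    [0, 0, 0],
    [0, 0, 0],
    [0, 0, 0],
    [0.0079, -0.0887, -0.0022],
    [0.0079, -0.0887, -0.0022],
    [0.0079, -0.0887, -0.0022],
    [0.0079, -0.0887, -0.0022],
    [0.0079, -0.0887, -0.0022],
    [0.0079, -0.0887, -0.0022],
    [0.0079, -0.0887, -0.0022],
    [0.0079, -0.0887, -0.0022],
    [0.0079, -0.0887, -0.0022],
    [0.0079, -0.0887, -0.0022],
    [0.0079, -0.0887, -0.0022],
    [0.0079, -0.0887, -0.0022],
    [0, 0, 0],
    [0, 0, 0],
  ],
  twist=[
    [-0.0344, -0.0052, -0.0234],
    [-0.0344, -0.0052, -0.0234],
    [-0.0344, -0.0052, -0.0234],
    [-0.0344, -0.0052, -0.0234],
    [0, 0, 0],
    [0, 0, 0],
    [0, 0, 0],
    [0, 0, 0],
    [0, 0, 0],
    [0, 0, 0],
    [0, 0, 0],
    [0, 0, 0],
    [0, 0, 0],
    [0, 0, 0],
    [0, 0, 0],
    [0, 0, 0],
    [0, 0, 0],
    [0, 0, 0],
  ],
)

```text
t: 15.6
tcp_pos: [0.5727, 0.2499, 0.2381]
orientation: [0.998, 0.061, -0.002, -0.001]
force: [0.6, 0.0, -0.8]
opening: 0.0105
grip_force: 35.4
```

```bash
python3 -c "
from plan import *
plan(rack(0,.064,.08),RK,'TS')"
```

```text
t 15.6 tcp [0.5727 0.2499 0.2381] F [ 0.6  0.  -0.8] open 0.0105 grip 35.4
TS slide tot [0.0055 0.0034 0.3162] / 4 = [0.0014 0.0008 0.0791]  twist tot [-0.0005  0.0012  0.0021] / 1 = [-0.0005  0.0012  0.0021]
```

Emit:
arm_command(
  slide=[
    [0.0055, 0.0034, 0.06],
    [0, 0, 0.06],
    [0, 0, 0.06],
    [0, 0, 0.06],
    [0, 0, 0.045],
    [0, 0, 0.03],
    [0, 0, 0.006],
    [0, 0, 0.004],
    [0, 0, 0],
    [0, 0, 0],
  ],
  twist=[
    [-0.0005, 0.0012, 0.002],
    [0, 0, 0],
    [0, 0, 0],
    [0, 0, 0],
    [0, 0, 0],
    [0, 0, 0],
    [0, 0, 0],
    [0, 0, 0],
    [0, 0, 0],
    [0, 0, 0],
  ],
)

```text
t: 16.6
tcp_pos: [0.5792, 0.2471, 0.0786]
orientation: [0.998, 0.055, 0.003, -0.0]
force: [0.2, 0.1, -0.6]
opening: 0.0105
grip_force: 35.3
```

Emit:
arm_command(
  slide=[
    [0, 0, 0.005],
    [0, 0, 0.004],
    [0, 0, 0.003],
    [0, 0, 0],
    [0, 0, 0],
  ],
  twist=[
    [0, 0, 0.001],
    [0, 0, 0],
    [0, 0, 0],
    [0, 0, 0],
    [0, 0, 0],
  ],
)

```text
t: 17.1
tcp_pos: [0.579, 0.2475, 0.0728]
orientation: [0.999, 0.054, 0.003, -0.0]
force: [-1.5, -1.2, 6.7]
opening: 0.0106
grip_force: 36.3
```

Emit:
arm_command(
  slide=[
    [0, 0, 0],
    [0, 0, 0],
    [0, 0, 0],
    [0, 0, 0],
    [0, 0, 0],
  ],
  twist=[
    [0, 0, 0],
    [0, 0, 0],
    [0, 0, 0],
    [0, 0, 0],
    [0, 0, 0],
  ],
  fingers=0.35,
)

```text
t: 17.6
tcp_pos: [0.5782, 0.2466, 0.071]
orientation: [0.999, 0.054, 0.001, -0.0]
force: [0.4, -0.2, 0.7]
opening: 0.0275
grip_force: 0.0
```

Emit:
arm_command(
  slide=[
    [0, 0, -0.02],
    [0, 0, -0.05],
    [0, 0, -0.09],
    [0, 0, -0.09],
    [0, 0, -0.06],
    [0, 0, 0],
    [0, 0, 0],
  ],
  twist=[
    [0, 0, 0],
    [0, 0, 0],
    [0, 0, 0],
    [0, 0, 0],
    [0, 0, 0],
    [0, 0, 0],
    [0, 0, 0],
  ],
)

```text
t: 18.3
tcp_pos: [0.5782, 0.2468, 0.2277]
orientation: [0.999, 0.054, 0.003, -0.0]
force: [0.6, 0.1, -0.7]
opening: 0.0279
grip_force: 0.0
```

```bash
python3 look.py w5; python3 - <<'E'
from plan import *
f=dict(np.load("w5.npz"));P=pts(f).reshape(-1,3);ok=f["depth"].ravel()>0
L=np.array([inrack(p) for p in P])
for n,z0,y0 in(("large",.123,.113),("small",.103,.064),("stop",.076,-.06)):
    t=L[ok&(abs(L[:,2]-z0)<.004)&(abs(L[:,1]-y0)<(.02 if n!="stop" else .055))&(abs(L[:,0])<.1)]
    print(n,len(t),np.percentile(t,[2,50,98],axis=0).round(4).tolist(),np.degrees(np.polyfit(t[:,0],t[:,1],1)[0]))
plan(rack(0,-.15,.2),RK,"TS")
E
```

```text
large 2886 [[-0.046, 0.1076, 0.1206], [0.027, 0.1134, 0.1231], [0.0874, 0.1195, 0.1246]] -0.1520900623006324
small 2146 [[-0.059, 0.0588, 0.1018], [0.0083, 0.0646, 0.1033], [0.0656, 0.0705, 0.1047]] -0.3220870804567612
stop 3210 [[-0.0629, -0.1008, 0.0727], [0.0057, -0.05, 0.0761], [0.067, -0.0412, 0.0777]] 0.9263574890278228
t 18.35 tcp [0.5775 0.2463 0.2262] F [ 0.1 -0.2  0.4] open 0.0275 grip 0.0
TS slide tot [-0.0032  0.423   0.0524] / 5 = [-0.0006  0.0846  0.0105]  twist tot [ 0.0001 -0.001  -0.0025] / 1 = [ 0.0001 -0.001  -0.0025]
```

View pics/w5.png

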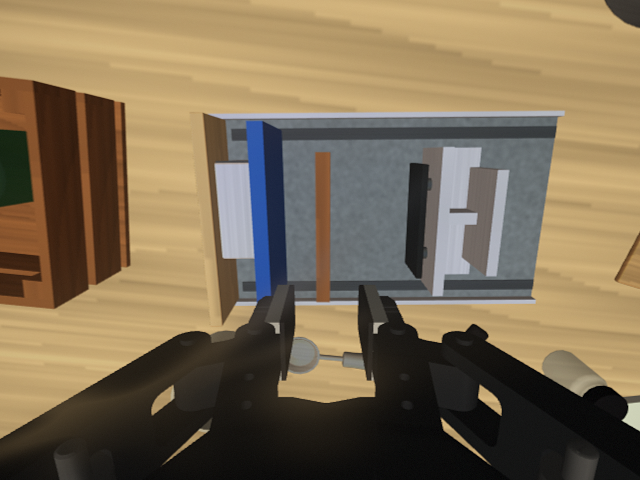

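The small board (px col 323) and the large board (col 262) both stand square, and the stop is still at the right. Next I close the fingers, turn 90° for a stiff push, and go behind the stop.

```bash
cat >> plan.py <<'E'
PU=frame(YR-np.pi/2,0); PU2=frame(YR+np.pi/2,0)
E
python3 -c "
from plan import *
print(bot.observe()['q'].round(2))
plan(rack(0,-.14,.2),PU);plan(rack(0,-.14,.2),PU2)"
```

```text
[ 0.03  0.49 -0.65  1.59  0.31  1.17 -2.16]
t 18.35 tcp [0.5775 0.2463 0.2262] F [ 0.1 -0.2  0.4] open 0.0275 grip 0.0
ST slide tot [-2.00e-04  4.03e-01  5.26e-02] / 5 = [-0.      0.0806  0.0105]  twist tot [-0.0007 -0.0009  0.4975] / 11 = [-0.0001 -0.0001  0.0452]
t 18.35 tcp [0.5775 0.2463 0.2262] F [ 0.1 -0.2  0.4] open 0.0275 grip 0.0
ST slide tot [-2.00e-04  4.03e-01  5.26e-02] / 5 = [-0.      0.0806  0.0105]  twist tot [ 0.0009 -0.0007 -0.5025] / 11 = [ 0.0001 -0.0001 -0.0457]
```

Emit:
arm_command(
  slide=[
    [0, 0.0806, 0.0105],
    [0, 0.0806, 0.0105],
    [0, 0.0806, 0.0105],
    [0, 0.0806, 0.0105],
    [0, 0.0806, 0.0105],
    [0, 0, 0],
    [0, 0, 0],
    [0, 0, 0],
    [0, 0, 0],
    [0, 0, 0],
    [0, 0, 0],
    [0, 0, 0],
    [0, 0, 0],
    [0, 0, 0],
    [0, 0, 0],
    [0, 0, 0],
    [0, 0, 0],
    [0, 0, 0],
  ],
  twist=[
    [0, 0, 0],
    [0, 0, 0],
    [0, 0, 0],
    [0, 0, 0],
    [0, 0, 0],
    [0, 0, 0.0452],
    [0, 0, 0.0452],
    [0, 0, 0.0452],
    [0, 0, 0.0452],
    [0, 0, 0.0452],
    [0, 0, 0.0452],
    [0, 0, 0.0452],
    [0, 0, 0.0452],
    [0, 0, 0.0452],
    [0, 0, 0.0452],
    [0, 0, 0.0452],
    [0, 0, 0],
    [0, 0, 0],
  ],
  fingers=1,
)

```text
t: 20.15
tcp_pos: [0.5896, 0.0452, 0.1826]
orientation: [0.831, -0.556, -0.015, 0.012]
force: [-0.4, 0.2, 0.2]
opening: 0.0002
grip_force: 0.0
```

```bash
python3 -c "
from plan import *
print(bot.observe()['q'].round(2))
plan(rack(0,-.135,.036),PU,'TS')"
```

```text
[-0.66  0.5   0.73  1.72 -0.36  1.1  -2.56]
t 20.15 tcp [0.5896 0.0452 0.1826] F [-0.4  0.2  0.2] open 0.0002 grip 0.0
TS slide tot [-0.0093 -0.0191  0.2932] / 4 = [-0.0023 -0.0048  0.0733]  twist tot [0.0125 0.002  0.0883] / 2 = [0.0062 0.001  0.0441]
```

Joint 7 ran to its limit that way, so I turn the other way instead (half-turn equivalent).

Emit:
arm_command(
  slide=[
    [0, 0, 0],
    [0, 0, 0],
    [0, 0, 0],
    [0, 0, 0],
    [0, 0, 0],
    [0, 0, 0],
    [0, 0, 0],
    [0, 0, 0],
    [0, 0, 0],
    [0, 0, 0],
    [0, 0, 0],
    [0, 0, 0],
    [0, 0, 0],
    [0, 0, 0],
    [0, 0, 0],
    [0, 0, 0],
    [0, 0, 0],
    [0, 0, 0],
    [0, 0, 0],
    [0, 0, 0],
  ],
  twist=[
    [0, 0, -0.0455],
    [0, 0, -0.0455],
    [0, 0, -0.0455],
    [0, 0, -0.0455],
    [0, 0, -0.0455],
    [0, 0, -0.0455],
    [0, 0, -0.0455],
    [0, 0, -0.0455],
    [0, 0, -0.0455],
    [0, 0, -0.0455],
    [0, 0, -0.0455],
    [0, 0, -0.0455],
    [0, 0, -0.0455],
    [0, 0, -0.0455],
    [0, 0, -0.0455],
    [0, 0, -0.0455],
    [0, 0, -0.0455],
    [0, 0, -0.0455],
    [0, 0, -0.0455],
    [0, 0, -0.0455],
  ],
)

```text
t: 22.15
tcp_pos: [0.5908, 0.0439, 0.1849]
orientation: [0.666, 0.746, -0.011, -0.013]
force: [-0.6, -1.0, -0.7]
opening: 0.0001
grip_force: 0.0
```

```bash
python3 -c "
from plan import *
print(bot.observe()['q'].round(2),inrack(bot.observe()['tcp_pos']))
plan(rack(0,-.135,.036),PU2,'TS')"
```

```text
[-0.2   0.41  0.11  1.7  -0.05  1.06  0.04] [-0.00845568 -0.1410611   0.18492733]
t 22.15 tcp [0.5908 0.0439 0.1849] F [-0.6 -1.  -0.7] open 0.0001 grip 0.0
TS slide tot [0.0121 0.0169 0.2979] / 4 = [0.003  0.0042 0.0745]  twist tot [-0.011  -0.0014 -0.0008] / 1 = [-0.011  -0.0014 -0.0008]
```

Emit:
arm_command(
  slide=[
    [0.0121, 0.0169, 0],
    [0, 0, 0.08],
    [0, 0, 0.08],
    [0, 0, 0.08],
    [0, 0, 0.05],
    [0, 0, 0.02],
    [0, 0, 0],
    [0, 0, 0],
  ],
  twist=[
    [-0.011, -0.0014, -0.0008],
    [0, 0, 0],
    [0, 0, 0],
    [0, 0, 0],
    [0, 0, 0],
    [0, 0, 0],
    [0, 0, 0],
    [0, 0, 0],
  ],
)

```text
t: 22.95
tcp_pos: [0.5995, 0.0506, 0.0304]
orientation: [0.668, 0.744, 0.0, 0.0]
force: [-0.0, -0.1, -0.2]
opening: 0.0002
grip_force: 0.0
```

```bash
python3 -c "
from plan import *
print(bot.observe()['q'].round(2),inrack(bot.observe()['tcp_pos']))
plan(rack(0,-.112,.03),PU2,'TS')"
```

```text
[-0.2   0.6   0.09  1.81 -0.08  0.73  0.04] [ 0.00096091 -0.13545379  0.03044247]
t 22.95 tcp [0.5995 0.0506 0.0304] F [-0.  -0.1 -0.2] open 0.0002 grip 0.0
TS slide tot [ 0.0469 -0.0019  0.0009] / 1 = [ 0.0469 -0.0019  0.0009]  twist tot [ 0.0002  0.0002 -0.0025] / 1 = [ 0.0002  0.0002 -0.0025]
```

Emit:
arm_command(
  slide=[
    [0.02, 0, 0],
    [0.02, 0, 0],
    [0.015, 0, 0],
    [0.015, 0, 0],
    [0.015, 0, 0],
    [0.015, 0, 0],
    [0.015, 0, 0],
    [0.015, 0, 0],
    [0.015, 0, 0],
    [0.015, 0, 0],
    [0, 0, 0],
  ],
  twist=[
    [0, 0, 0],
    [0, 0, 0],
    [0, 0, 0],
    [0, 0, 0],
    [0, 0, 0],
    [0, 0, 0],
    [0, 0, 0],
    [0, 0, 0],
    [0, 0, 0],
    [0, 0, 0],
    [0, 0, 0],
  ],
)

```text
t: 24.05
tcp_pos: [0.5907, 0.128, 0.0304]
orientation: [0.668, 0.744, -0.002, 0.002]
force: [-0.4, -8.5, 5.7]
opening: 0.0
grip_force: 3.7
```

```bash
cat > st.py <<'E'
from plan import *
s=bot.observe();print(s["t"],inrack(s["tcp_pos"]).round(4),"Fy rack",round(-s["force"]@np.array([-np.sin(YR),np.cos(YR),0]),2),Ro.from_quat(s["orientation"]).as_matrix()[:,2].round(3))
E
python3 st.py
```

```text
24.05 [ 0.0011 -0.0575  0.0304] Fy rack 8.37 [ 0.    -0.006 -1.   ]
```

Emit:
arm_command(
  slide=[
    [0.01, 0, 0],
    [0.01, 0, 0],
    [0.01, 0, 0],
    [0.01, 0, 0],
    [0.01, 0, 0],
    [0.01, 0, 0],
    [0.01, 0, 0],
    [0.01, 0, 0],
    [0.01, 0, 0],
    [0.01, 0, 0],
    [0.01, 0, 0],
    [0.01, 0, 0],
    [0, 0, 0],
  ],
  twist=[
    [0, 0, 0],
    [0, 0, 0],
    [0, 0, 0],
    [0, 0, 0],
    [0, 0, 0],
    [0, 0, 0],
    [0, 0, 0],
    [0, 0, 0],
    [0, 0, 0],
    [0, 0, 0],
    [0, 0, 0],
    [0, 0, 0],
    [0, 0, 0],
  ],
)

```text
t: 25.35
tcp_pos: [0.5839, 0.1865, 0.0302]
orientation: [0.668, 0.744, -0.003, 0.002]
force: [-1.2, -9.0, 7.1]
opening: -0.0002
grip_force: 4.6
```

```bash
python3 st.py; python3 - <<'E'
from plan import *
f=grab_frame("top");cv2.imwrite("pics/top6.png",cv2.resize(f["color"][110:270,120:340],None,fx=3,fy=3))
E
```

```text
25.35 [0.0011 0.0014 0.0302] Fy rack 8.81 [-0.    -0.006 -1.   ]
```

View pics/top6.png

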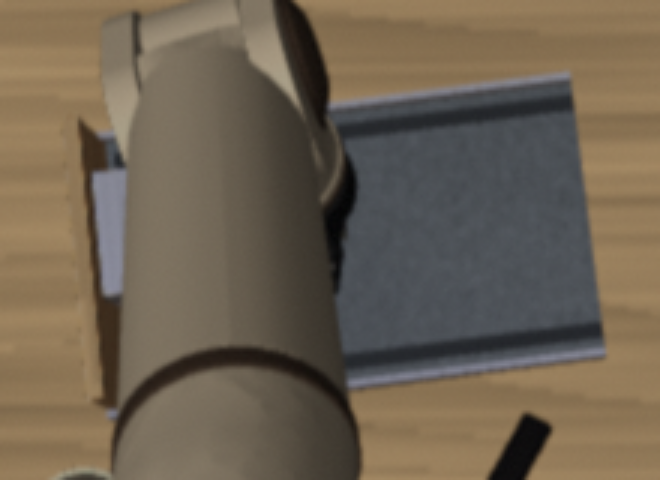

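Emit:
arm_command(
  slide=[
    [0.005, 0, 0],
    [0.005, 0, 0],
    [0.005, 0, 0],
    [0.005, 0, 0],
    [0.005, 0, 0],
  ],
  twist=[
    [0, 0, 0],
    [0, 0, 0],
    [0, 0, 0],
    [0, 0, 0],
    [0, 0, 0],
  ],
)

```text
t: 25.9
tcp_pos: [0.5826, 0.1973, 0.0301]
orientation: [0.669, 0.743, -0.003, 0.002]
force: [-2.0, -12.4, 9.6]
opening: -0.0002
grip_force: 6.5
```

```bash
python3 st.py
```

```text
25.9 [0.0011 0.0122 0.0301] Fy rack 12.12 [-0.001 -0.008 -1.   ]
```

Emit:
arm_command(
  slide=[
    [0.004, 0, 0],
    [0.004, 0, 0],
  ],
  twist=[
    [0, 0, 0],
    [0, 0, 0],
  ],
)

```text
t: 26.1
tcp_pos: [0.5823, 0.2004, 0.0301]
orientation: [0.669, 0.743, -0.004, 0.003]
force: [-1.2, -13.7, 10.8]
opening: 0.0001
grip_force: 6.9
```

```bash
python3 st.py
```

```text
26.1 [0.001  0.0154 0.0301] Fy rack 13.49 [-0.001 -0.009 -1.   ]
```

Emit:
arm_command(
  slide=[
    [0.003, 0, 0],
    [0.003, 0, 0],
  ],
  twist=[
    [0, 0, 0],
    [0, 0, 0],
  ],
)

```text
t: 26.3
tcp_pos: [0.5819, 0.2036, 0.0301]
orientation: [0.669, 0.743, -0.004, 0.002]
force: [-1.7, -12.5, 10.6]
opening: 0.0001
grip_force: 6.4
```

```bash
python3 st.py
```

```text
26.3 [0.0011 0.0186 0.0301] Fy rack 12.2 [-0.001 -0.009 -1.   ]
```

Emit:
arm_command(
  slide=[
    [0.003, 0, 0],
  ],
  twist=[
    [0, 0, 0],
  ],
)

```text
t: 26.4
tcp_pos: [0.5818, 0.2049, 0.0301]
orientation: [0.669, 0.743, -0.004, 0.003]
force: [-2.6, -14.0, 10.4]
opening: -0.0003
grip_force: 7.1
```

```bash
python3 st.py
```

```text
26.4 [0.0011 0.0199 0.0301] Fy rack 13.61 [-0.001 -0.009 -1.   ]
```

Emit:
arm_command(
  slide=[
    [0.002, 0, 0],
  ],
  twist=[
    [0, 0, 0],
  ],
)

```text
t: 26.5
tcp_pos: [0.5817, 0.2058, 0.0301]
orientation: [0.669, 0.743, -0.004, 0.003]
force: [-1.6, -14.3, 9.7]
opening: 0.0
grip_force: 7.0
```

Emit:
arm_command(
  slide=[
    [0.002, 0, 0],
  ],
  twist=[
    [0, 0, 0],
  ],
)

```text
t: 26.6
tcp_pos: [0.5816, 0.2066, 0.0301]
orientation: [0.669, 0.743, -0.004, 0.003]
force: [-1.6, -13.7, 10.3]
opening: -0.0002
grip_force: 6.9
```

Emit:
arm_command(
  slide=[
    [0.002, 0, 0],
  ],
  twist=[
    [0, 0, 0],
  ],
)

```text
t: 26.7
tcp_pos: [0.5814, 0.2075, 0.0301]
orientation: [0.669, 0.743, -0.004, 0.003]
force: [-2.2, -13.2, 10.7]
opening: -0.0004
grip_force: 6.9
```

```bash
python3 st.py
```

```text
26.7 [0.001  0.0225 0.0301] Fy rack 12.86 [-0.001 -0.009 -1.   ]
```

Emit:
arm_command(
  slide=[
    [0.002, 0, 0],
  ],
  twist=[
    [0, 0, 0],
  ],
)

```text
t: 26.8
tcp_pos: [0.5813, 0.2085, 0.0301]
orientation: [0.669, 0.743, -0.004, 0.003]
force: [-1.7, -14.6, 10.2]
opening: -0.0
grip_force: 7.0
```

Emit:
arm_command(
  slide=[
    [0.002, 0, 0],
  ],
  twist=[
    [0, 0, 0],
  ],
)

```text
t: 26.9
tcp_pos: [0.5812, 0.2095, 0.0302]
orientation: [0.669, 0.743, -0.004, 0.003]
force: [-2.4, -13.9, 10.0]
opening: -0.0004
grip_force: 7.0
```

Emit:
arm_command(
  slide=[
    [0.002, 0, 0],
  ],
  twist=[
    [0, 0, 0],
  ],
)

```text
t: 27.0
tcp_pos: [0.5811, 0.2102, 0.0301]
orientation: [0.669, 0.743, -0.004, 0.003]
force: [-1.3, -15.5, 10.8]
opening: 0.0001
grip_force: 7.5
```

Emit:
arm_command(
  slide=[
    [0.002, 0, 0],
  ],
  twist=[
    [0, 0, 0],
  ],
)

```text
t: 27.1
tcp_pos: [0.581, 0.2108, 0.0301]
orientation: [0.669, 0.743, -0.004, 0.003]
force: [-1.7, -16.6, 11.3]
opening: 0.0
grip_force: 7.9
```

Emit:
arm_command(
  slide=[
    [0.002, 0, 0],
  ],
  twist=[
    [0, 0, 0],
  ],
)

```text
t: 27.2
tcp_pos: [0.581, 0.2114, 0.0301]
orientation: [0.669, 0.743, -0.004, 0.003]
force: [-2.0, -16.5, 12.6]
opening: -0.0003
grip_force: 8.2
```

```bash
python3 st.py
```

```text
27.2 [0.001  0.0265 0.0301] Fy rack 16.17 [-0.001 -0.01  -1.   ]
```

Emit:
arm_command(
  slide=[
    [-0.004, 0, 0],
    [-0.02, 0, 0],
    [-0.04, 0, 0],
    [0, 0, -0.09],
    [0, 0, -0.09],
    [0, 0, -0.09],
    [0, 0, -0.09],
    [0, 0, 0],
    [0, 0, 0],
  ],
  twist=[
    [0, 0, 0],
    [0, 0, 0],
    [0, 0, 0],
    [0, 0, 0],
    [0, 0, 0],
    [0, 0, 0],
    [0, 0, 0],
    [0, 0, 0],
    [0, 0, 0],
  ],
)

```text
t: 28.1
tcp_pos: [0.5845, 0.1889, 0.2107]
orientation: [0.667, 0.745, 0.001, 0.001]
force: [-1.1, -0.1, -1.0]
opening: 0.0001
grip_force: 0.0
```

```bash
python3 look.py w7; python3 - <<'E'
from plan import *
print(bot.observe()["tcp_pos"])
s=grab_frame("scene"); cv2.imwrite("pics/scene7.png",cv2.resize(s["color"][150:310,320:520],None,fx=3.5,fy=3.5))
for f in (dict(np.load("w7.npz")),s):
    P=pts(f).reshape(-1,3);ok=f["depth"].ravel()>0
    L=np.array([inrack(p) for p in P])
    for n,z0,y0,dy in(("large",.123,.125,.015),("small",.103,.113,.015),("stop",.076,.07,.045),("tin/wall",.079,.15,.03)):
        t=L[ok&(abs(L[:,2]-z0)<.004)&(abs(L[:,1]-y0)<dy)&(abs(L[:,0])<.1)]
        if len(t)>20: print(n,len(t),np.percentile(t,[2,50,98],axis=0).round(4).tolist(),np.degrees(np.polyfit(t[:,0],t[:,1],1)[0]).round(2))
E
```

```text
[0.58330163 0.18821227 0.2088448 ]
large 5566 [[-0.0759, 0.1196, 0.1203], [0.0057, 0.1253, 0.1232], [0.0873, 0.1315, 0.1247]] 0.06
small 3722 [[-0.0612, 0.1076, 0.1003], [0.0031, 0.114, 0.1032], [0.0679, 0.1198, 0.1058]] 0.13
stop 4040 [[-0.0635, 0.0375, 0.0733], [0.0018, 0.0893, 0.0763], [0.067, 0.1077, 0.0782]] -0.42
tin/wall 8420 [[-0.0912, 0.1433, 0.0762], [0.0094, 0.166, 0.0789], [0.0925, 0.1759, 0.0814]] -2.0
large 288 [[-0.0755, 0.118, 0.1193], [0.0106, 0.1253, 0.1219], [0.0874, 0.1343, 0.1244]] 0.18
small 377 [[-0.0754, 0.1069, 0.0992], [0.0117, 0.1185, 0.1026], [0.0872, 0.1264, 0.1067]] 0.61
stop 551 [[-0.0607, 0.0368, 0.0722], [0.0053, 0.092, 0.075], [0.0678, 0.1128, 0.0794]] 0.87
tin/wall 99 [[-0.0889, 0.1203, 0.0752], [0.0786, 0.1257, 0.0778], [0.0987, 0.1789, 0.0825]] 4.23
```

View pics/w7.png

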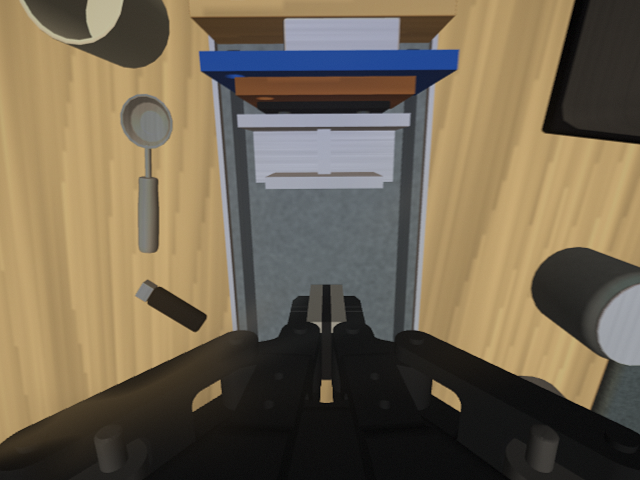

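View pics/scene7.png

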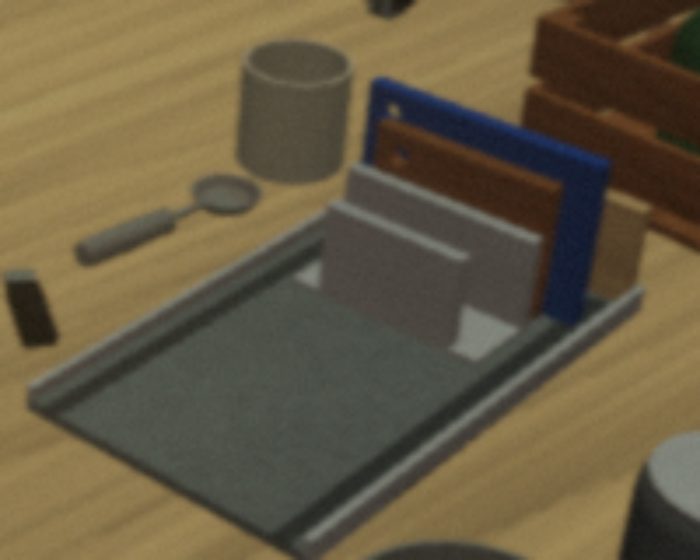

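The tin, blue board, plywood board and stop are packed square against the wall. The force rise and the stop position both put the pad at 4–5 mm given. The lighter, spoon and mug have not moved, so I hand in.

```bash
python3 -c "
from rig import bot
print(bot.sign_off())"
```

```text
the job is handed in; nothing more can be done
None
```

I handed the job in at about 28 s: tin, large board and small board are packed square against the end wall, with the stop pressing the row at an estimated 5–6 N. The hand-in returned no verdict.

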